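Put the key caddy away in the ratchet-lid key box

TASK

Put the key caddy away: lift the key box's lid with its side lever, click by click, until it stays up by itself in the last notch, and hang the caddy by its handle on the hook inside so that it hangs level. Then press the release button on the other side of the box and keep it pressed until the lid has sunk fully shut, and take the hand away. Carry the caddy upright so that no keys fall out, and leave the other things on the shelf where they are.

Things in the scene. Friction and masses are not known exactly. Their poses are not given: they have to be found in the camera images.
- keybox: Grey steel key box fixed to the shelf, 170 mm (x) by 180 mm (y); front wall (at -x, facing the robot) 113 mm high, back wall 170 mm, walls 4 mm; a lid with a clear window closes its sloping top. Origin: centre of its underside; x runs front to back, y to the lever side, z up. A dark ratchet housing, 165 mm high, is attached at y = -110 to -188, x = -20 to 105 mm.
- lid_hinge (a point): Middle of the lid's hinge axis (along the box's y), at (85, 0, 175) mm in the box frame; fixed, axes as the box. The lid is 181 mm long, 180 wide. In the last notch it stands 45 degrees above level and overhangs the hook: a tool cannot reach the hook upright, but only from the front, tilted 25 to 45 degrees with the fingers pointing down and towards the back wall.
- lid (a joint): Angle of the lid and its side lever (one part), rad: 0 shut (lid slopes 20 degrees down to the front, lever level, pointing to the front), grows as the lever is lifted. Notches at about 0.21, 0.45, 0.68, 0.92 and 1.15 (the last): lift 0.08 past a notch for the pawl to drop, then it sinks back onto it. End stop 1.28. A spring pulls it shut, 3 to 6 N at the grip.
- lever_grip (a point): Middle of the lever's grip: a grey round plastic bar on a steel arm, 16 mm thick and 70 mm long, parallel to the hinge and 150 mm from it, at box y = 106 to 176 mm, outside the lid. The point moves with the lever; with the lid shut it is at (-65, 142, 175) mm in the box frame.
- hook_seat (a point): Axis of the caddy's handle bar when hung: (6, 0, 111) mm in the box frame, axes as the box. Hook: 8 mm chrome wire in the plane y = 0, from the back wall, running 8 mm below this point, with an upturned tip 16 mm in front of it, top 10 mm above it. Lower the caddy in front of the tip, bar about 28 mm above and 52 mm in front of this point, move it back so the hook enters under the bar, then down.
- release (a joint): Travel of the round steel release button (26 mm wide, on top of the ratchet housing, pressed straight down), m: 0 up, 0.0105 fully down. It bobs as the lid clicks over notches. Beyond about 0.0085 it frees the lid, which sinks shut in about a second; let go sooner, the lid catches in a lower notch. Takes 5 to 10 N.
- release_top (a point): Centre of the release button's top face, at (25, -148, 186) mm in the box frame when up.
- caddy: Key caddy: open grey steel tray 40 (x) by 84 (y) by 22 mm high with two brass keys in it, and a rigid upright bail handle of 8 mm bar; 0.15 to 0.3 kg. Origin: centre of its underside, z up. Handle legs at y = -46 and 46 mm; the straight top bar runs along y from -38 to 38 mm, its axis 80 mm above the underside.
- caddy_handle (a point): Middle of the caddy handle's top bar (on the bar's axis). The bar should lie in the hook near this point, so hold it to one side of here.
- kettlebell: Pink kettlebell, 112 mm wide, 159 mm high, 3 kg, to be left alone. Origin: centre of its underside.
- tumbler: Glass tumbler, 76 mm wide, 100 mm high, to be left alone. Origin: centre of its underside.
- grip_trainer: Blue hard-plastic hand-grip trainer lying flat, 142 mm long, 100 mm wide, 24 mm high, to be left alone. Origin: middle of its underside.
- carabiner: Chrome carabiner lying flat, 85 by 62 mm, 10 mm high, to be left alone. Origin: middle of its underside.
There are look-alikes about, which are no part of the job. Of the things that look like the caddy, take the one that is farthest to the robot's right at the start.

How it is judged:
By the outcome, as a careful person would: the job done as asked, in the order asked, and still so for the second after the job is handed in, with the robot touching nothing.
It also fails if it takes over 72 s, if anything falls off the work surface, if the arm or the gripper's body presses on something with over 40 N, if the wrist force passes 120 N, or if a joint passes its speed limit or range.

ROBOT

A 6-joint arm with a two-finger parallel gripper is mounted at the origin on the work surface. World frame = base frame: x ahead of the robot, y to its left, z up, the work surface at z = 0. Lengths are in m, angles in rad, forces in N, time in s.
With the tool pointing down it reaches from about 0.325 to 0.775 m from the base axis. Payload 5.5 kg.
Tool frame: the origin (TCP) lies midway between the tips of the shut fingers; the grasp point (between the pads) lies 19 mm behind it (r.grip_depth is the distance from the TCP to the grasp point, in m); z points along the fingers, y is the line along which they close (so a half turn about z gives the same grasp; the last joint's range is limited). The gripper opens to 85 mm and grips with 20 to 120 N. Pads are 22 mm wide; open, the fingers measure 114 mm over their backs; the gripper's body (76 mm by 85 mm) begins 54 mm behind the grasp point. The pads swing forward as they close: fully open they stand 13 mm farther back than shut.
Start: joints at [1.242, 0.091, 1.231, -0, 1.82, -0.057], TCP at [0.161, 0.578, 0.231] pointing down, gripper open.
Joint ranges: [-2.87, 2.87], [-0.86, 2.18], [0.17, 2.46], [-1.51, 4.65], [0.06, 2.69], [-2.65, 2.65]. Speed limits (rad/s): [2.57, 2.57, 3.01, 3.14, 3.14, 3.14].

INTERFACE

Orientations are given as a unit quaternion [w, x, y, z].
In Python, from rig import get_obs, get_image, camera_model, ticket, spotter, r gives the robot as it stands.
- The arm moves only by the tool move_arm, never from a script. Its arguments are lists of equal length, an entry for each row: "translation": the shift along the tool's x, y, z normalised to -1 to 1, where 1 is 150 mm, a list of three; "yaw": the turn about the tool's z normalised to -1 to 1, where 1 is 180 degrees; "grip": the opening, from 0 (shut) to 1 (fully open). In form: {"translation": [[tx, ty, tz], ...], "yaw": [yaw, ...], "grip": [grip, ...]}. A call has 1 to 10 rows; each row is the pose to reach, as a shift and turn from the pose commanded when the call began, along the tool's axes at that moment, turning the shorter way round; what a row does not reach only later rows make up. A row lasts 1/8 s, in which the tool goes at most 62.5 mm and 10.7 degrees, less where a joint would pass 70% of its speed; a pose out of reach is approached as far as the arm can. A call with a number of a shift or a turn outside -1 to 1 is refused whole. A call with a gripper value outside its range is refused whole. The fingers move at their own pace and stop on an object; "force" is the grip in N (left out, the last holds). Time passes only in rows, so rows that repeat a pose let the fingers close. It gives the time, the measured TCP pose, the force, the opening and the grip force at its end, in the units of the state.
- get_obs(): the state, without advancing time (a new reading comes with each control period).
- get_image(name): name is "scene" or "top"; returns the picture (420x560x3 uint8, red, green, blue); there is no depth.
- camera_model(name): a dict with "K" (3x3 intrinsics, pixels), "k1" (the pictures are not rectified: a ray, as slopes to the right and down, at radius r is drawn at 1 + k1 r^2 times it, then the intrinsics apply), "R" (3x3) and "t" (3): a world point X has camera coordinates R X + t. Camera axes: x right, y down, z forward; pixel columns grow to the right and rows downward; lengths in m; the calibration is good to about 2 mm. A picture is of the moment at which its call begins. camera_model takes no time and is no camera call.
- ticket.finish_job(): hands the job in; it is judged then, once.
Trained networks look in the newest picture that a camera, given by its name, has taken for a name from the list of things; names that differ only in an ending like _2 or _b are one class to them, and where a whole thing is asked for, a point or a joint stands for the part that bears it (a point fixed in the world has none). Each returns a list of dicts, best first, with "p" (0 to 1); they miss things now and then, are a little off and sometimes report something else, mostly with a low value. They report only what shows in the picture. A call takes as long as a camera call. They do not tell look-alikes from the thing itself.
- spotter.look_for(thing, camera): "point" ([x, y, z] in m, in the coordinates of the camera as it stood for that picture, good to about 4 mm: the middle of the surface that is visible of it).
The state is a dict: "t": time; "q": joint angles; "joint_vel": joint speeds; "tau": joint torques, N m; "eef_pos": TCP position; "orientation": TCP orientation; "force": force on the tool from outside, world axes, zero at the start; "torque": the same for the moment, N m; "grip_width": finger opening in m; "grip_force": force on a finger pad.
Only numpy, scipy, OpenCV 4.12 (cv2) and the standard library are available. Lean on these libraries where they do the work, as an engineer would, in place of code of your own. Each camera call takes 0.05 s, during which the arm holds its last target. There are 200 camera calls.

## Working session

There is one attempt and no reset: what is moved stays moved. The work goes in short steps, Python scripts to look and compute and a tool call to move; the robot and the scene stay as the last step left them, time stands still between calls to the robot, and variables do not carry over. Pictures are saved under pics/ and viewed, at most 10 in all, crops included, and the job is handed in when it is done.

Besides the shell and the picture viewer there is one more tool, called after "Request:" as name([rows], argument=value, ...), one row to a line, values as JSON. move_arm: Moves the arm, as the interface text tells. Its arguments: {"type":"object","properties":{"translation":{"type":"array"},"yaw":{"type":"array"},"grip":{"type":"array"},"force":{"type":"number"}},"required":["translation","yaw","grip"]}

```bash
ls; mkdir -p pics; python3 - <<'E'
from rig import *
import cv2,numpy as np
for n in ("scene","top"):
    im=get_image(n); cv2.imwrite(f"pics/{n}0.png",im[:,:,::-1])
    m=camera_model(n); R=np.array(m["R"]);t=np.array(m["t"]); print(n,np.round(m["K"],1).tolist(),m["k1"],"C",(-R.T@t).round(3),R.round(3).tolist())
    for th in ["keybox","lever_grip","release_top","caddy","caddy_handle","kettlebell","tumbler","grip_trainer","carabiner"]:
        for d in spotter.look_for(th,n)[:4]:
            print(th,round(d["p"],2),(R.T@(np.array(d["point"])-t)).round(3))
o=get_obs();print(o["t"],o["eef_pos"],o["orientation"],o["grip_width"],r.grip_depth)
E
```

```text
pics
scene [[476.2, 0.0, 281.3], [0.0, 476.2, 210.6], [0.0, 0.0, 1.0]] 0.046122526478374504 C [1.356 0.685 0.942] [[-0.656, 0.755, -0.003], [0.479, 0.414, -0.774], [-0.583, -0.509, -0.633]]
keybox 0.93 [0.68  0.035 0.145]
release_top 0.55 [ 0.668 -0.098  0.186]
caddy 0.79 [ 0.479 -0.293  0.024]
caddy 0.75 [0.388 0.032 0.022]
caddy 0.66 [ 0.365 -0.139  0.026]
caddy 0.66 [ 0.826 -0.2    0.016]
caddy_handle 0.69 [0.385 0.037 0.016]
caddy_handle 0.65 [ 0.83  -0.2    0.015]
caddy_handle 0.64 [ 0.478 -0.293  0.018]
caddy_handle 0.64 [ 0.368 -0.14   0.021]
kettlebell 0.58 [ 0.728 -0.358  0.083]
kettlebell 0.42 [ 0.478 -0.295  0.02 ]
grip_trainer 0.76 [0.438 0.259 0.023]
grip_trainer 0.55 [ 0.482 -0.291  0.025]
carabiner 0.69 [0.44  0.257 0.021]
carabiner 0.63 [0.664 0.395 0.007]
top [[384.6, 0.0, 279.0], [0.0, 384.6, 212.0], [0.0, 0.0, 1.0]] -0.060359956235983836 C [ 4.890e-01 -1.000e-03  1.117e+00] [[0.015, -1.0, -0.013], [-0.995, -0.014, -0.102], [0.102, 0.014, -0.995]]
keybox 0.93 [0.627 0.011 0.169]
keybox 0.33 [ 0.663 -0.105  0.188]
release_top 0.48 [ 0.482 -0.27   0.009]
caddy 0.97 [ 0.824 -0.198  0.012]
caddy 0.81 [ 0.479 -0.273  0.012]
caddy 0.71 [0.391 0.018 0.011]
caddy 0.67 [ 0.382 -0.136  0.011]
caddy_handle 0.81 [ 0.482 -0.272  0.009]
caddy_handle 0.81 [ 0.383 -0.141  0.013]
caddy_handle 0.75 [ 0.83  -0.2    0.013]
caddy_handle 0.62 [0.396 0.021 0.01 ]
kettlebell 0.55 [ 0.697 -0.36   0.088]
tumbler 0.89 [0.455 0.415 0.063]
grip_trainer 0.77 [0.423 0.245 0.023]
carabiner 0.58 [0.653 0.392 0.009]
1.0 [0.16110022 0.57796719 0.23126681] [ 4.88975560e-07  1.35498390e-01  9.90777566e-01 -1.67909960e-05] 0.08567967185158554 0.0187
```

View pics/scene0.png

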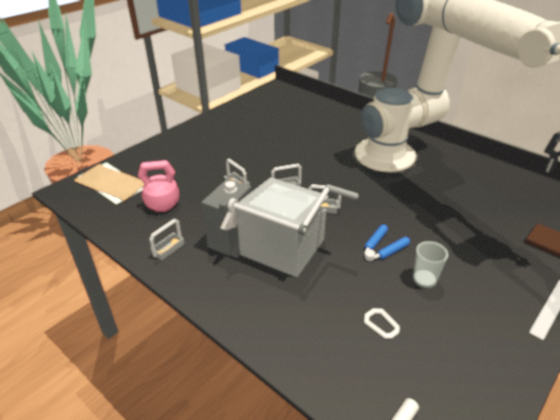

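View pics/top0.png

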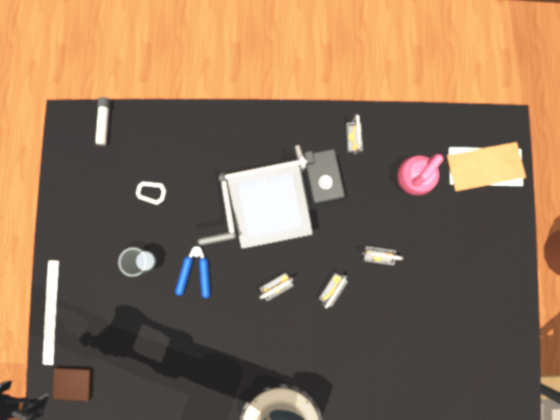

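Scene: box in the middle (scene ~ (280,225), top ~ (268,205)), lever grip at top (215,240), button at top (325,182). There are four caddies; the rightmost is at top (380,257), scene (232,172). Now zoomed crops for exact pixels.

```bash
cat > h.py <<'E'
from rig import *
import cv2,numpy as np
from scipy.spatial.transform import Rotation as Ro
from scipy.optimize import least_squares
CM={n:camera_model(n) for n in("scene","top")}
def proj(n,X):
    m=CM[n];c=np.atleast_2d(X)@np.array(m["R"]).T+m["t"];s=c[:,:2]/c[:,2:];s=s*(1+m["k1"]*(s**2).sum(1))[:,None]
    K=np.array(m["K"]);return s*[K[0,0],K[1,1]]+K[:2,2]
def W(p,yaw,L): # local -> world, p=(x,y,z)
    return np.atleast_2d(L)@Ro.from_euler('z',yaw).as_matrix().T+p
def crop(im,x0,y0,w,h,s): 
    c=cv2.resize(im[y0:y0+h,x0:x0+w],None,fx=s,fy=s,interpolation=cv2.INTER_CUBIC)
    for i in range(0,w,10): cv2.putText(c,str(x0+i),(i*s,8),0,.3,(255,255,0),1);cv2.line(c,(i*s,8),(i*s,14),(255,255,0),1)
    for i in range(0,h,10): cv2.putText(c,str(y0+i),(0,i*s+4),0,.3,(255,255,0),1)
    return c
E
python3 - <<'E'
from h import *
t=cv2.imread("pics/top0.png")[:,:,::-1];s=cv2.imread("pics/scene0.png")[:,:,::-1]
a=np.hstack([crop(t,190,140,160,115,5)]);cv2.imwrite("pics/a.png",a[:,:,::-1])
b=np.hstack([crop(t,360,240,50,35,8),crop(s,215,150,50,35,8)])
c=crop(s,190,165,160,64,5)
c=np.vstack([b,c]);cv2.imwrite("pics/b.png",c[:,:,::-1]);print(a.shape,c.shape)
E
```

```text
(575, 800, 3) (600, 800, 3)
```

View pics/a.png

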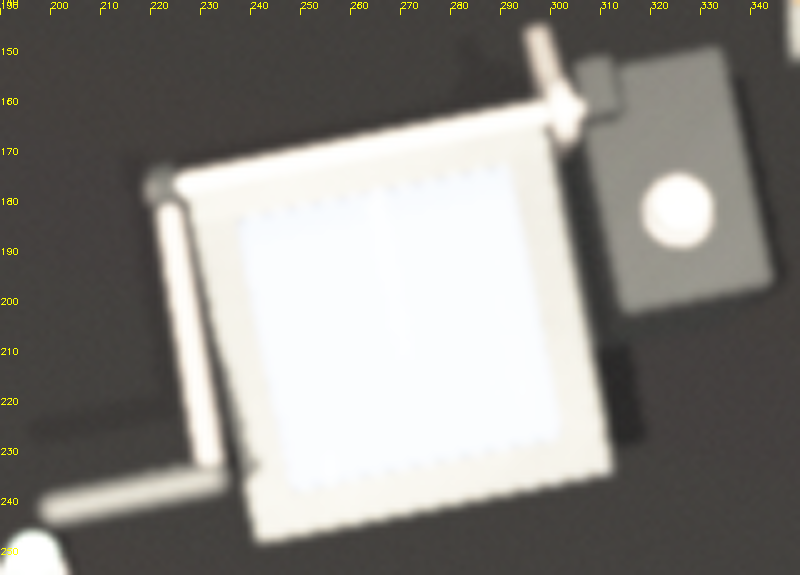

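View pics/b.png

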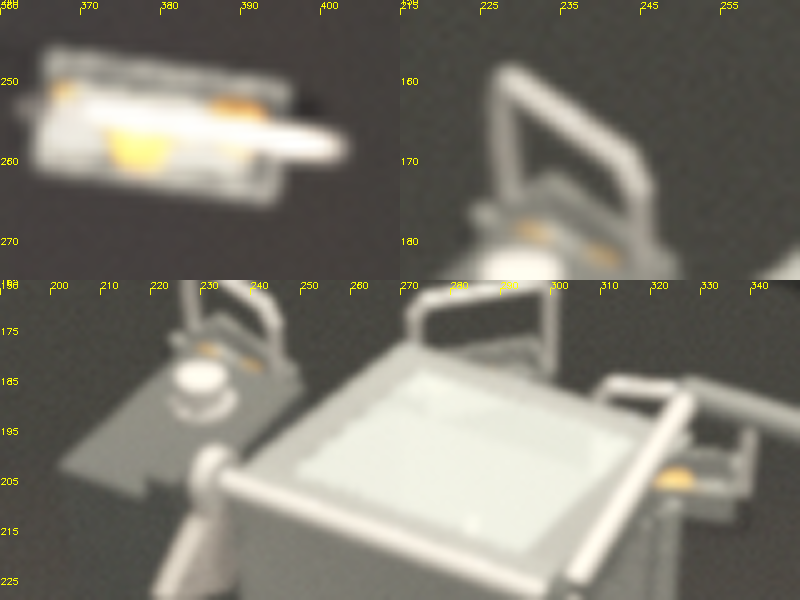

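The crops show the button at top (325.6,182) / scene (230,184.4), the lever grip running (199,242.4) to (234.4,235.6) in top, and the lid front edge from (242,248.6) to (312.4,234.4). The caddy bar runs from (369.5,253) to (403.3,258.5) in top and from (228.8,159.4) to (244.4,170) in scene.

```bash
python3 - <<'E'
from h import *
def fit(obs,x0):
    def f(p): return np.concatenate([(proj(n,W([p[0],p[1],p[3]],p[2],L))[0]-uv) for n,L,uv in obs])
    s=least_squares(f,list(x0)+[0.],loss='soft_l1');print(s.x.round(4));print(f(s.x).reshape(-1,2).round(1).tolist());return s.x
m=1e-3
box=[("top",np.array([25,-148,186])*m,[325.6,182]),("top",np.array([-65,176,175])*m,[199,242.4]),("top",np.array([-65,106,175])*m,[234.4,235.6]),
("top",np.array([-85,90,113])*m,[242,248.6]),("top",np.array([-85,-90,113])*m,[312.4,234.4]),("scene",np.array([25,-148,186])*m,[230,184.4]),("scene",np.array([-85,-90,113])*m,[272,178])]
fit(box,[.65,0,.17])
cad=[("top",np.array([0,42,78])*m,[369.5,253]),("top",np.array([0,-42,78])*m,[403.3,258.5])]+[("top",np.array(c)*m,u) for c,u in [((20,42,22),(365.6,246.3)),((20,-42,22),(396.5,250.6)),((-20,-42,22),(394.4,265.4)),((-20,42,22),(364.4,261.3))]]+[("scene",np.array([0,-42,78])*m,[228.8,159.4]),("scene",np.array([0,42,78])*m,[244.4,170])]
fit(cad,[.48,-.28,-.15])
# independent triangulation of button, caddy bar middle (z as check)
for a,b in (([325.6,182],[230,184.4]),([386.4,255.7],[236.6,164.7])):
    s=least_squares(lambda X:np.r_[proj("top",X)[0]-a,proj("scene",X)[0]-b],[.6,-.1,.1]);print(s.x.round(4),s.cost)
E
```

```text
[0.6034 0.0346 0.1911 0.0169]
[[2.7, 0.3], [3.5, 0.5], [-3.4, 2.3], [-0.3, -3.3], [-1.6, -1.4], [0.8, -7.9], [-1.1, 5.9]]
[ 0.48   -0.2744 -0.1339  0.0009]
[[0.5, 0.8], [-2.5, -0.1], [0.9, 0.4], [-0.8, 0.4], [-0.4, -0.4], [0.3, -0.6], [-0.5, -0.3], [-0.4, -0.1]]
[ 0.6617 -0.103   0.1808] 0.3665372822772912
[ 0.4798 -0.276   0.0776] 0.6453682002318186
```

```bash
python3 - <<'E'
from h import *
m=1e-3
obs=[("top",(25,-148,186),[325.6,182]),("scene",(25,-148,186),[230,184.4]),
("top",(-85,90,115),[242,248.6]),("top",(-85,-90,115),[312.4,234.4]),("scene",(-85,-90,115),[272,178]),
("top",(85,90,178),[226,177]),("top",(85,-90,178),[300,162]),("scene",(85,-90,178),[237,204.6]),("scene",(85,90,178),[300,226]),
("top",(-65,176,178),[199,242.4])]
def f(p): return np.concatenate([(proj(n,W([p[0],p[1],0],p[2],np.array(L)*m))[0]-uv) for n,L,uv in obs])
s=least_squares(f,[.63,.03,.19],loss='soft_l1');print(s.x.round(4));print(f(s.x).reshape(-1,2).round(1).tolist())
for th in ("lever_grip",(-65,142,175)),("grip in",(-65,106,175)),("grip out",(-65,176,175)),("seat",(6,0,111)),("btn",(25,-148,186)),("frontL",(-85,90,115)),("hinge",(85,0,175)):
    P=W([s.x[0],s.x[1],0],s.x[2],np.array(th[1])*m)[0];print(th[0],P.round(4),proj("top",P).round(1),proj("scene",P).round(1))
# tri of measured pairs
for nm,a,b in (("FR",[312.4,234.4],[272,178]),("HR",[300,162],[237,204.6]),("HL",[226,177],[300,226]),("grip inner",[234.4,235.6],[328,186.6])):
    q=least_squares(lambda X:np.r_[proj("top",X)[0]-a,proj("scene",X)[0]-b],[.6,-.1,.1]);print(nm,q.x.round(4),q.cost.round(2))
E
```

```text
[0.6051 0.038  0.205 ]
[[0.2, 0.0], [1.3, -1.6], [-0.4, -3.5], [-2.9, -2.4], [-1.1, 10.9], [0.6, 0.3], [-2.3, 1.6], [0.3, -0.9], [-0.8, 0.1], [3.9, 0.8]]
lever_grip [0.5126 0.1638 0.175 ] [[216.7 240.6]] [[343.5 200.2]]
grip in [0.5199 0.1286 0.175 ] [[231.1 237.9]] [[330.9 196.1]]
grip out [0.5057 0.1971 0.175 ] [[203.1 243.2]] [[355.7 204.2]]
seat [0.611  0.0393 0.111 ] [[269.1 204.6]] [[282.7 217.3]]
btn [ 0.6597 -0.1018  0.186 ] [[325.8 182. ]] [[231.3 182.8]]
frontL [0.5036 0.1088 0.115 ] [[241.6 245.1]] [[327.3 207.8]]
hinge [0.6884 0.0553 0.175 ] [[262.2 170.7]] [[267.4 215.5]]
FR [ 0.5319 -0.0718  0.1472] 0.23
HR [ 0.7093 -0.0361  0.1756] 1.71
HL [0.6701 0.1453 0.1793] 0.05
grip inner [0.5238 0.1179 0.2032] 0.32
```

```bash
cat >> h.py <<'E'
m=1e-3
def lidpt(L,a): # box-frame point attached to lid (mm, shut) rotated by angle a
    x,y,z=L;dx,dz=x-85,z-175;c,s=np.cos(a),np.sin(a);return (85+c*dx+s*dz,y,175-s*dx+c*dz)
E
python3 - <<'E'
from h import *
obs=[("top",(25,-148,186),[325.6,182],0),("scene",(25,-148,186),[230,184.4],0),
("top",(-85,90,115),[242,248.6],1),("top",(-85,-90,115),[312.4,234.4],1),("scene",(-85,-90,115),[272,178],1),
("top",(85,90,178),[226,177],0),("top",(85,-90,178),[300,162],0),("scene",(85,-90,178),[237,204.6],0),("scene",(85,90,178),[300,226],0),
("top",(-65,176,178),[199,242.4],1),("scene",(-65,106,180),[328,186.6],1)]
def f(p): return np.concatenate([(proj(n,W([p[0],p[1],0],p[2],np.array(lidpt(L,p[3]) if l else L)*m))[0]-uv) for n,L,uv,l in obs])
s=least_squares(f,[.63,.03,.19,.2],loss='soft_l1');print(s.x.round(4));print(f(s.x).reshape(-1,2).round(1).tolist())
for a in (0.0,.2): print(a,W([s.x[0],s.x[1],0],s.x[2],np.array(lidpt((-65,142,175),a))*m).round(4))
for n in ("seat",(6,0,111)),("btn",(25,-148,186)),("hinge",(85,0,175)): print(n[0],W([s.x[0],s.x[1],0],s.x[2],np.array(n[1])*m).round(4))
E
```

```text
[0.6059 0.0374 0.2172 0.1954]
[[0.2, -1.0], [0.7, -1.2], [-0.5, -0.4], [-0.7, -0.6], [-0.7, -0.1], [0.6, 0.5], [-2.5, 1.0], [-0.0, -0.5], [-0.6, -0.0], [1.8, -0.4], [2.7, -0.4]]
0.0 [[0.5119 0.162  0.175 ]]
0.2 [[0.5148 0.1627 0.2048]]
seat [[0.6118 0.0387 0.111 ]]
btn [[ 0.6622 -0.1018  0.186 ]]
hinge [[0.6889 0.0557 0.175 ]]
```

Request:
move_arm([
  [-0.1, -0.1, -0.3],
  [-0.4, -0.3, -0.4],
  [-0.7, -0.5, -0.4],
  [-1, -0.67, -0.4],
], yaw=[0, 0, 0, 0], grip=[1, 1, 1, 1])

```text
t: 1.5
eef_pos: [0.2794, 0.4397, 0.2919]
orientation: [0.0, 0.135, 0.991, 0.001]
force: [1.3, 0.9, -0.9]
grip_width: 0.0856
grip_force: 0.0
```

Request:
move_arm([
  [-0.35, -0.22, 0],
  [-0.7, -0.44, 0],
  [-1, -0.67, 0],
], yaw=[0, 0, 0], grip=[1, 1, 1])

```text
t: 1.88
eef_pos: [0.3973, 0.3021, 0.2913]
orientation: [0.0, 0.136, 0.991, 0.0]
force: [0.2, 0.8, 0.3]
grip_width: 0.0855
grip_force: 0.0
```

Request:
move_arm([
  [-0.35, -0.22, 0],
  [-0.7, -0.44, 0],
  [-1, -0.67, 0],
  [-1, -0.67, 0],
  [-1, -0.67, 0],
  [-1, -0.67, 0],
  [-1, -0.67, 0],
  [-1, -0.67, 0],
  [-1, -0.67, 0],
], yaw=[0, 0.05, 0.1, 0.16, 0.22, 0.28, 0.34, 0.345, 0.345], grip=[1, 1, 1, 1, 1, 1, 1, 1, 1])

```text
t: 3.0
eef_pos: [0.5136, 0.1668, 0.2913]
orientation: [0.0, 0.626, 0.78, 0.0]
force: [0.1, 0.8, -0.5]
grip_width: 0.0853
grip_force: 0.0
```

Request:
move_arm([
  [0, 0, 0.3],
  [0, 0, 0.6],
  [0, 0, 0.7],
  [0, 0, 0.7],
  [0, 0, 0.7],
  [0, 0, 0.7],
  [0, 0, 0.7],
  [0, 0, 0.7],
], yaw=[0, 0, 0, 0, 0, 0, 0, 0], grip=[1, 1, 1, 0, 0, 0, 0, 0], force=40)

```text
t: 4.0
eef_pos: [0.5163, 0.1673, 0.1876]
orientation: [0.002, 0.627, 0.779, 0.003]
force: [10.5, 2.5, -1.3]
grip_width: 0.0145
grip_force: 39.7
```

Request:
move_arm([
  [0, 0.045, -0.1],
  [0, 0.08, -0.19],
  [0, 0.12, -0.28],
  [0, 0.15, -0.325],
  [0, 0.15, -0.325],
  [0, 0.205, -0.405],
  [0, 0.27, -0.485],
  [0, 0.29, -0.505],
  [0, 0.29, -0.505],
], yaw=[0, 0, 0, 0, 0, 0, 0, 0, 0], grip=[0, 0, 0, 0, 0, 0, 0, 0, 0])

```text
t: 5.12
eef_pos: [0.5525, 0.1753, 0.2641]
orientation: [-0.002, 0.627, 0.779, -0.003]
force: [-18.7, -4.5, 8.3]
grip_width: 0.0143
grip_force: 39.7
```

Request:
move_arm([
  [0, 0.01, -0.035],
  [0, 0.045, -0.067],
  [0, 0.08, -0.095],
  [0, 0.115, -0.12],
  [0, 0.165, -0.155],
  [0, 0.165, -0.155],
  [0, 0.205, -0.175],
  [0, 0.245, -0.195],
  [0, 0.285, -0.215],
  [0, 0.315, -0.228],
], yaw=[0, 0, 0, 0, 0, 0, 0, 0, 0, 0], grip=[0, 0, 0, 0, 0, 0, 0, 0, 0, 0])

```text
t: 6.38
eef_pos: [0.5988, 0.1854, 0.3015]
orientation: [-0.001, 0.627, 0.779, -0.001]
force: [-21.2, -5.4, 19.4]
grip_width: 0.0145
grip_force: 39.7
```

```bash
python3 - <<'E'
from h import *
o=get_obs();print({k:np.round(v,4) for k,v in o.items()})
g=np.array(o["eef_pos"])+[0,0,.0187]
h=np.array([.6889,.0557,.175]);d=g-h;xb=np.array([np.cos(.2172),np.sin(.2172),0]);print(d@xb,d[2],np.arctan2(d[2],-d@xb),np.hypot(d@xb,d[2]))
E
```

```text
{'t': np.float64(6.375), 'q': array([0.246 , 0.1965, 0.9899, 0.    , 1.9578, 0.0305]), 'joint_vel': array([-0.0017,  0.1014, -0.1572, -0.0006,  0.0394, -0.0021]), 'tau': array([-7.07200e-01, -3.72198e+01, -3.50975e+01, -1.05000e-01,
       -6.74450e+00, -2.85000e-02]), 'eef_pos': array([0.5988, 0.1854, 0.3015]), 'orientation': array([-0.0008,  0.627 ,  0.779 , -0.001 ]), 'force': array([-21.2474,  -5.3697,  19.3803]), 'torque': array([-0.9123,  3.5705, -0.0294]), 'grip_force': np.float64(39.7417), 'grip_width': np.float64(0.0145)}
-0.0600241835303065 0.14522968242183565 1.1788728263309753 0.1571450389443687
```

Request:
move_arm([
  [0, 0, -0.03],
  [0, 0.02, -0.04],
  [0, 0.04, -0.05],
  [0, 0.05, -0.055],
  [0, 0.05, -0.055],
], yaw=[0, 0, 0, 0, 0], grip=[0, 0, 0, 0, 0])

```text
t: 7.0
eef_pos: [0.6078, 0.1873, 0.3062]
orientation: [-0.001, 0.627, 0.779, -0.001]
force: [-9.8, -2.6, 5.2]
grip_width: 0.0142
grip_force: 39.6
```

```bash
python3 - <<'E'
from h import *
for n in ("top","scene"):
    im=get_image(n)
    c=crop(im,190,110,160,115,5) if n=="top" else crop(im,180,80,180,160,4); c=c[:600,:800]
    cv2.imwrite(f"pics/l_{n}.png",cv2.resize(c,None,fx=.5 if n=="top" else 1,fy=.5 if n=="top" else 1)[:,:,::-1])
    R=np.array(CM[n]["R"])
    for th in ("lever_grip","lid"):
        for d in spotter.look_for(th,n)[:2]: print(n,th,round(d["p"],2),(R.T@(np.array(d["point"])-CM[n]["t"])).round(3))
E
```

```text
top lever_grip 0.68 [0.629 0.045 0.258]
top lid 0.55 [0.634 0.045 0.259]
top lid 0.48 [0.622 0.012 0.176]
scene lever_grip 0.69 [0.641 0.05  0.243]
scene lid 0.56 [0.638 0.049 0.247]
```

View pics/l_scene.png

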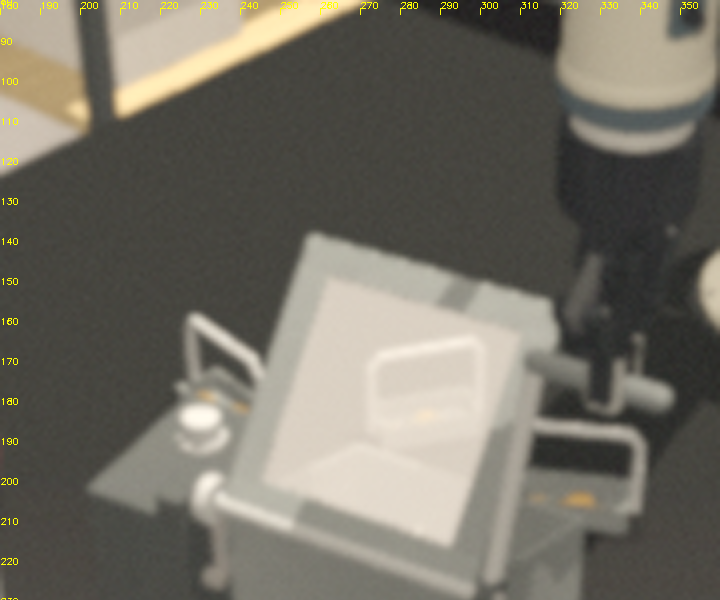

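Lid's raised front corners at scene (258.8,138.8) and (318,155); grip still in the fingers near (330,174).

```bash
python3 - <<'E'
from h import *
B=[.6059,.0374,0]
for a in (.92,1.0,1.08,1.15,1.22,1.28):
    print(a,*[proj("scene",W(B,.2172,np.array(lidpt(L,a))*m)).round(1)[0] for L in ((-85,-90,115),(-85,90,115),(-65,176,178),(-65,106,178))], W(B,.2172,np.array(lidpt((-65,142,175),a))*m).round(4))
o=get_obs();print(o["force"],o["eef_pos"])
E
```

```text
0.92 [265.4 144.9] [327.2 162.7] [350.5 177.5] [323.2 169.4] [[0.5696 0.1748 0.2943]]
1.0 [263.7 142.5] [326.1 160.4] [349.1 177.3] [321.5 169.2] [[0.5792 0.1769 0.3012]]
1.08 [261.8 140.5] [324.8 158.5] [347.6 177.5] [319.8 169.3] [[0.5893 0.1791 0.3073]]
1.15 [260. 139.] [323.5 157.1] [346.1 178.1] [318.1 169.8] [[0.5985 0.1812 0.3119]]
1.22 [258.  137.8] [322.1 156.1] [344.6 178.9] [316.4 170.6] [[0.608  0.1833 0.3159]]
1.28 [256.2 137.1] [320.7 155.4] [343.2 179.9] [314.9 171.5] [[0.6163 0.1851 0.3187]]
[-8.57069087 -2.24660228  5.15971872] [0.60777337 0.18722855 0.30624076]
```

Request:
move_arm([
  [0, 0.025, -0.008],
  [0, 0.05, -0.016],
  [0, 0.05, -0.016],
], yaw=[0, 0, 0], grip=[0, 0, 0])

```text
t: 7.68
eef_pos: [0.6152, 0.1889, 0.3093]
orientation: [-0.0, 0.627, 0.779, -0.001]
force: [-7.9, -3.3, 7.0]
grip_width: 0.0143
grip_force: 39.4
```

Request:
move_arm([
  [0, -0.04, 0.02],
  [0, -0.08, 0.035],
  [0, -0.08, 0.035],
], yaw=[0, 0, 0], grip=[0, 0, 0])

```text
t: 8.05
eef_pos: [0.6044, 0.1865, 0.3051]
orientation: [0.001, 0.627, 0.779, 0.001]
force: [-5.4, -1.9, 7.6]
grip_width: 0.014
grip_force: 39.9
```

Request:
move_arm([
  [0, -0.03, 0.01],
  [0, -0.03, 0.01],
  [0, -0.03, 0.01],
  [0, -0.03, 0.01],
  [0, -0.03, -0.3],
  [0, -0.03, -0.6],
  [0, -0.03, -0.8],
], yaw=[0, 0, 0, 0, 0, 0, 0], grip=[0, 1, 1, 1, 1, 1, 1])

```text
t: 8.93
eef_pos: [0.6007, 0.1858, 0.424]
orientation: [0.001, 0.627, 0.779, 0.001]
force: [-0.1, -0.2, 0.5]
grip_width: 0.0854
grip_force: 0.0
```

```bash
python3 - <<'E'
from h import *
im=get_image("scene");c=crop(im,180,80,180,150,4)
cv2.imwrite("pics/l2.png",c[:,:,::-1])
E
```

```text
(no output)
```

View pics/l2.png

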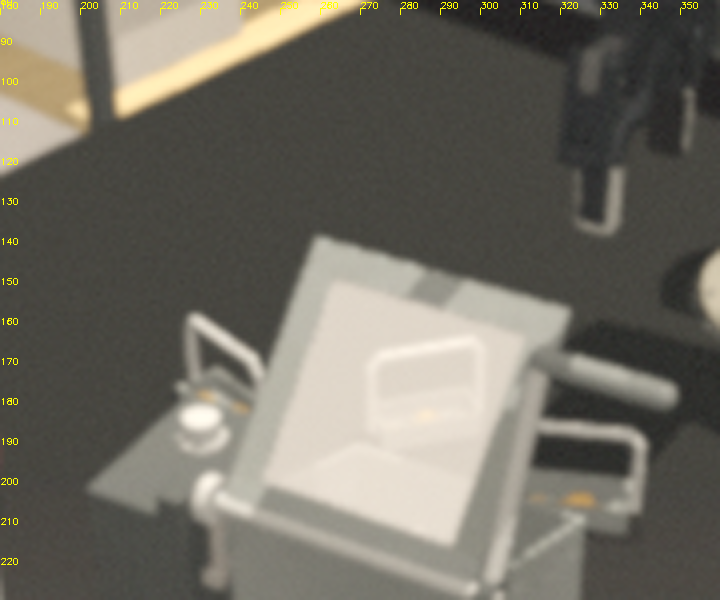

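Lid rests in its last notch (corners at (259.5,139.5), (322.8,157.5) match 1.15). The moves have no tilt command, so I'll see how the arm behaves at the edge of its reach, in free space.

Request:
move_arm([
  [0, 0.3, 0],
  [0, 0.6, 0],
  [0, 1, 0],
  [0, 1, 0],
], yaw=[0, 0, 0, 0], grip=[1, 1, 1, 1])

```text
t: 9.48
eef_pos: [0.7119, 0.2071, 0.3844]
orientation: [0.007, 0.627, 0.779, 0.011]
force: [-0.2, -0.2, -0.8]
grip_width: 0.0852
grip_force: 0.0
```

Request:
move_arm([
  [0, 0.3, 0],
  [0, 0.6, 0],
  [0, 1, 0],
  [0, 1, 0],
], yaw=[0, 0, 0, 0], grip=[1, 1, 1, 1])

```text
t: 9.98
eef_pos: [0.7657, 0.2143, 0.3396]
orientation: [0.025, 0.627, 0.778, 0.035]
force: [-0.3, -0.2, 0.4]
grip_width: 0.0857
grip_force: 0.0
```

```bash
python3 - <<'E'
from h import *
o=get_obs();print({k:np.round(v,4) for k,v in o.items() if k in("q","eef_pos","orientation")})
print(Ro.from_quat(np.roll(o["orientation"],-1)).as_matrix().round(3))
E
```

```text
{'q': array([0.2283, 0.7663, 0.1693, 0.0048, 2.1211, 0.0159]), 'eef_pos': array([0.7657, 0.2143, 0.3396]), 'orientation': array([0.0245, 0.6265, 0.7782, 0.0347])}
[[-0.214  0.973  0.082]
 [ 0.977  0.213  0.023]
 [ 0.005  0.085 -0.996]]
```

Request:
move_arm([
  [0, 0.3, -0.3],
  [0, 0.6, -0.6],
  [0, 1, -1],
  [0, 1, -1],
  [0, 1, -1],
  [0, 1, -1],
], yaw=[0, 0, 0, 0, 0, 0], grip=[1, 1, 1, 1, 1, 1])

```text
t: 10.72
eef_pos: [0.7558, 0.2045, 0.3813]
orientation: [0.039, 0.626, 0.777, 0.054]
force: [0.2, -0.5, -0.2]
grip_width: 0.0854
grip_force: 0.0
```

```bash
cat >> h.py <<'E'
def st():
    o=get_obs();M=Ro.from_quat(np.roll(o["orientation"],-1)).as_matrix()
    print("t",round(float(o["t"]),2),"q",np.round(o["q"],3),"p",np.round(o["eef_pos"],4),"F",np.round(o["force"],1));print(M.round(4).tolist(),"tilt",np.degrees(np.arccos(-M[2,2])).round(1))
    return o,M
E
python3 -c "from h import *;st()"
```

```text
t 10.72 q [0.218 0.713 0.169 0.009 2.125 0.008] p [0.7558 0.2045 0.3813] F [ 0.2 -0.5 -0.2]
[[-0.2139, 0.9683, 0.1287], [0.9768, 0.211, 0.036], [0.0077, 0.1334, -0.991]] tilt 7.7
```

Request:
move_arm([
  [0, -0.3, 0],
  [0, -0.6, 0],
  [0, -1, 0],
  [0, -1, 0],
], yaw=[0, 0, 0, 0], grip=[1, 1, 1, 1])

```text
t: 11.22
eef_pos: [0.6057, 0.1721, 0.3589]
orientation: [0.037, 0.626, 0.777, 0.052]
force: [0.3, -0.5, 0.8]
grip_width: 0.0851
grip_force: 0.0
```

```bash
python3 -c "from h import *;st()"
```

```text
t 11.22 q [0.219 0.119 0.976 0.008 1.918 0.007] p [0.6057 0.1721 0.3589] F [ 0.3 -0.5  0.8]
[[-0.2143, 0.969, 0.1231], [0.9767, 0.2116, 0.0348], [0.0077, 0.1277, -0.9918]] tilt 7.4
```

```bash
cat >> h.py <<'E'
def plan(G,bar=None,depth=.0187):
    """shift (norm.) to bring the grasp point to G, yaw (norm.) so closing axis is normal to bar heading (rad)"""
    o,M=st();P=np.array(G)+depth*M[:,2];d=M.T@(P-o["eef_pos"])/.15;print("shift",d.round(3),"rows>=",np.linalg.norm(d)*.15/.0625)
    if bar is not None:
        b=np.array([np.cos(bar),np.sin(bar),0]);th=np.arctan2(M[:,1]@b,M[:,0]@b);print("yaw",(th/np.pi).round(4),"deg",np.degrees(th).round(1))
    return d
E
python3 - <<'E'
from h import *
plan([.48,-.2745,.30],np.pi/2-.134)
E
```

```text
t 11.22 q [0.219 0.119 0.976 0.008 1.918 0.007] p [0.6057 0.1721 0.3589] F [ 0.3 -0.5  0.8]
[[-0.2143, 0.969, 0.1231], [0.9767, 0.2116, 0.0348], [0.0077, 0.1277, -0.9918]] tilt 7.4
shift [-2.732 -1.492  0.307] rows>= 7.506974209359156
yaw 0.1103 deg 19.9
```

Request:
move_arm([
  [-0.3, -0.17, -0.1],
  [-0.6, -0.34, -0.1],
  [-0.91, -0.5, -0.1],
], yaw=[0, 0, 0], grip=[1, 1, 1])

```text
t: 11.6
eef_pos: [0.5658, 0.022, 0.3662]
orientation: [0.04, 0.625, 0.777, 0.055]
force: [0.9, -0.5, 0.1]
grip_width: 0.0854
grip_force: 0.0
```

Request:
move_arm([
  [-0.3, -0.17, -0.1],
  [-0.6, -0.34, -0.1],
  [-0.91, -0.5, -0.1],
], yaw=[0, 0, 0], grip=[1, 1, 1])

```text
t: 11.98
eef_pos: [0.5204, -0.1284, 0.3702]
orientation: [0.04, 0.626, 0.777, 0.055]
force: [1.3, -0.3, -0.3]
grip_width: 0.0853
grip_force: 0.0
```

Request:
move_arm([
  [-0.3, -0.17, 0.15],
  [-0.6, -0.34, 0.3],
  [-0.91, -0.49, 0.5],
  [-0.91, -0.49, 0.5],
], yaw=[0.04, 0.08, 0.11, 0.11], grip=[1, 1, 1, 1])

```text
t: 12.48
eef_pos: [0.4867, -0.276, 0.2799]
orientation: [0.026, 0.752, 0.656, 0.059]
force: [-0.0, 0.7, 0.3]
grip_width: 0.0853
grip_force: 0.0
```

```bash
python3 - <<'E'
from h import *
plan([.48,-.2745,.08],np.pi/2-.134)
E
```

```text
t 12.47 q [-0.64  -0.082  1.323  0.108  1.823 -0.473] p [ 0.4867 -0.276   0.2799] F [-0.   0.7  0.3]
[[0.1325, 0.9835, 0.1233], [0.9897, -0.138, 0.0378], [0.0542, 0.117, -0.9917]] tilt 7.4
shift [-0.068 -0.201  1.441] rows>= 3.4967667000475764
yaw -0.0017 deg -0.3
```

Request:
move_arm([
  [-0.02, -0.05, 0.35],
  [-0.04, -0.1, 0.7],
  [-0.05, -0.14, 1],
], yaw=[0, 0, 0], grip=[1, 1, 1])

```text
t: 12.85
eef_pos: [0.4864, -0.2718, 0.1317]
orientation: [0.03, 0.749, 0.659, 0.06]
force: [0.6, -0.0, 0.1]
grip_width: 0.0855
grip_force: 0.0
```

Request:
move_arm([
  [-0.01, -0.03, 0.25],
  [-0.02, -0.06, 0.44],
  [-0.02, -0.06, 0.44],
  [-0.02, -0.06, 0.44],
  [-0.02, -0.06, 0.44],
  [-0.02, -0.06, 0.44],
  [-0.02, -0.06, 0.44],
], yaw=[0, 0, 0, 0, 0, 0, 0], grip=[1, 1, 0, 0, 0, 0, 0], force=40)

```text
t: 13.72
eef_pos: [0.4847, -0.2717, 0.0667]
orientation: [0.03, 0.75, 0.658, 0.06]
force: [-1.3, 0.4, 5.0]
grip_width: 0.0062
grip_force: 39.1
```

```bash
python3 - <<'E'
from h import *
plan([.48,-.2745,.08],np.pi/2-.134)
E
```

```text
t 13.72 q [-0.637 -0.081  1.701  0.106  1.438 -0.516] p [ 0.4847 -0.2717  0.0667] F [-1.3  0.4  5. ]
[[0.1267, 0.9834, 0.1297], [0.9906, -0.1322, 0.0347], [0.0513, 0.1241, -0.9909]] tilt 7.7
shift [-0.018 -0.018  0.032] rows>= 0.09708547840385225
yaw 0.0001 deg 0.0
```

Request:
move_arm([
  [0, -0.01, -0.1],
  [0, -0.02, -0.15],
  [0, -0.02, -0.15],
  [0, -0.02, -0.15],
  [0, -0.02, -0.15],
  [0, -0.02, -0.15],
  [0, -0.01, -0.08],
  [0, 0, -0.03],
  [0, 0, -0.01],
  [0, 0, 0],
], yaw=[0, 0, -0.04, -0.08, -0.112, -0.112, -0.112, -0.112, -0.112, -0.112], grip=[0, 0, 0, 0, 0, 0, 0, 0, 0, 0])

```text
t: 14.98
eef_pos: [0.4851, -0.2729, 0.0674]
orientation: [0.041, 0.624, 0.779, 0.054]
force: [-2.6, -4.2, 10.2]
grip_width: 0.0067
grip_force: 40.3
```

Request:
move_arm([
  [0, 0, 0],
  [0, 0, 0],
  [0, 0, 0],
  [0, 0, -0.3],
  [0, 0, -0.7],
  [0, 0, -1],
], yaw=[0, 0, 0, 0, 0, 0], grip=[1, 1, 1, 1, 1, 1])

```text
t: 15.72
eef_pos: [0.465, -0.2767, 0.2165]
orientation: [0.04, 0.623, 0.779, 0.054]
force: [0.8, -0.2, -0.6]
grip_width: 0.0852
grip_force: 0.0
```

```bash
python3 - <<'E'
from h import *
plan([.48,-.2745,.08],np.pi/2+.2172)
t=get_image("top");s=get_image("scene")
cv2.imwrite("pics/c1.png",np.hstack([crop(t,350,230,60,55,6),crop(s,205,150,60,55,6)])[:,:,::-1])
E
```

```text
t 15.72 q [-0.668 -0.153  1.502  0.109  1.712 -0.87 ] p [ 0.465  -0.2767  0.2165] F [ 0.8 -0.2 -0.6]
[[-0.2201, 0.9668, 0.1295], [0.9755, 0.2174, 0.0349], [0.0056, 0.134, -0.991]] tilt 7.7
shift [-0.013 -0.022  1.04 ] rows>= 2.4961807007265637
yaw 0.0013 deg 0.2
```

View pics/c1.png

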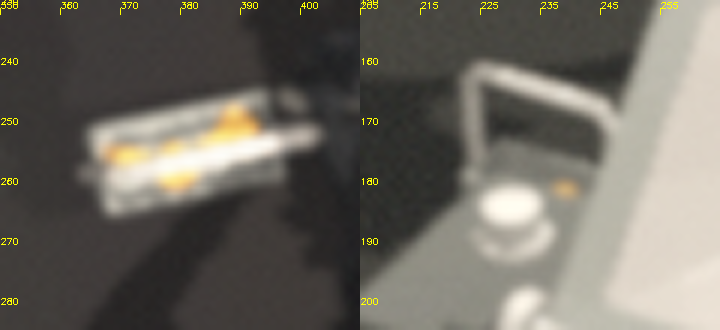

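Caddy stands upright, squared with the box (bar in top from (368,260) to (403,252)). Tilt persists once gained, so next I gain it by reaching out at the box's heading, above the lid.

Request:
move_arm([
  [0, 0, -0.4],
  [0.1, 0.1, -0.7],
  [0.2, 0.2, -1],
], yaw=[0, 0, 0], grip=[1, 1, 1])

```text
t: 16.2
eef_pos: [0.4682, -0.2459, 0.3674]
orientation: [0.038, 0.624, 0.779, 0.054]
force: [0.6, -0.3, -0.4]
grip_width: 0.0853
grip_force: 0.0
```

Request:
move_arm([
  [0.3, 0.25, 0],
  [0.6, 0.5, 0],
  [0.8, 0.7, 0],
], yaw=[0, 0, 0], grip=[1, 1, 1])

```text
t: 16.58
eef_pos: [0.5442, -0.1042, 0.3811]
orientation: [0.039, 0.623, 0.78, 0.054]
force: [0.8, -0.8, 0.2]
grip_width: 0.0854
grip_force: 0.0
```

Request:
move_arm([
  [0.3, 0.25, 0],
  [0.6, 0.5, 0],
  [0.8, 0.7, 0],
], yaw=[0, 0, 0], grip=[1, 1, 1])

```text
t: 16.95
eef_pos: [0.6193, 0.0361, 0.3954]
orientation: [0.038, 0.623, 0.78, 0.054]
force: [-0.2, -0.8, -0.4]
grip_width: 0.0853
grip_force: 0.0
```

Request:
move_arm([
  [0.3, 0.3, 0],
  [0.6, 0.6, 0],
  [0.7, 1, 0],
  [0.7, 1, 0],
], yaw=[0, 0, 0, 0], grip=[1, 1, 1, 1])

```text
t: 17.45
eef_pos: [0.7396, 0.17, 0.4104]
orientation: [0.038, 0.623, 0.78, 0.053]
force: [37.8, 8.4, 21.6]
grip_width: 0.0855
grip_force: 0.0
```

Request:
move_arm([
  [0, 0.4, 0],
  [0, 0.8, 0],
  [0, 1, 0],
], yaw=[0, 0, 0], grip=[1, 1, 1])

```text
t: 17.82
eef_pos: [0.7871, 0.1789, 0.3743]
orientation: [0.055, 0.622, 0.778, 0.074]
force: [0.2, -0.3, 0.3]
grip_width: 0.0859
grip_force: 0.0
```

```bash
python3 - <<'E'
from h import *
st()
obs=[("top",(0,42,78),(368.3,260)),("top",(0,-42,78),(403,252.2)),("top",(20,42,22),(365,251.7)),("top",(20,-42,22),(394.2,245.8)),("top",(-20,-42,22),(397.5,260)),("top",(-20,42,22),(367.8,265.5)),("scene",(0,-42,78),(224.2,161.3))]
def f(p): return np.concatenate([(proj(n,W([p[0],p[1],0],p[2],np.array(L)*m))[0]-uv) for n,L,uv in obs])
s=least_squares(f,[.48,-.274,.2],loss='soft_l1');print(s.x.round(4),f(s.x).reshape(-1,2).round(1).tolist())
E
```

```text
t 17.82 q [ 0.175  0.726  0.17   0.018  2.062 -0.037] p [0.7871 0.1789 0.3743] F [ 0.2 -0.3  0.3]
[[-0.22, 0.9593, 0.1773], [0.9755, 0.215, 0.0471], [0.007, 0.1833, -0.983]] tilt 10.6
[ 0.4804 -0.2773  0.2163] [[2.9, -0.9], [-1.5, 0.5], [0.2, 0.1], [-0.3, -0.0], [-0.4, -0.4], [0.5, 0.2], [0.3, -0.3]]
```

Request:
move_arm([
  [0, 0.4, 0],
  [0, 0.8, 0],
  [0, 1, 0],
], yaw=[0, 0, 0], grip=[1, 1, 1])

```text
t: 18.2
eef_pos: [0.8281, 0.188, 0.3431]
orientation: [0.071, 0.62, 0.775, 0.094]
force: [-0.3, 0.3, 0.3]
grip_width: 0.0854
grip_force: 0.0
```

Request:
move_arm([
  [0, 0.4, -0.4],
  [0, 0.8, -0.8],
  [0, 1, -1],
], yaw=[0, 0, 0], grip=[1, 1, 1])

```text
t: 18.58
eef_pos: [0.81, 0.1834, 0.3992]
orientation: [0.088, 0.618, 0.772, 0.116]
force: [-0.3, -0.3, -1.2]
grip_width: 0.0853
grip_force: 0.0
```

Request:
move_arm([
  [0, 0.4, 0.2],
  [0, 0.8, 0.4],
  [0, 1, 0.5],
], yaw=[0, 0, 0], grip=[1, 1, 1])

```text
t: 18.95
eef_pos: [0.8782, 0.1991, 0.3246]
orientation: [0.102, 0.616, 0.77, 0.134]
force: [0.3, 0.4, -0.7]
grip_width: 0.0857
grip_force: 0.0
```

```bash
python3 -c "from h import *;st()"
```

```text
t 18.95 q [ 0.177  0.809  0.17   0.023  1.826 -0.034] p [0.8782 0.1991 0.3246] F [ 0.3  0.4 -0.7]
[[-0.2202, 0.9209, 0.3218], [0.9754, 0.2054, 0.0798], [0.0074, 0.3314, -0.9435]] tilt 19.4
```

Request:
move_arm([
  [0, 0.4, -0.4],
  [0, 0.8, -0.8],
  [0, 1, -1],
], yaw=[0, 0, 0], grip=[1, 1, 1])

```text
t: 19.32
eef_pos: [0.8517, 0.1924, 0.3987]
orientation: [0.12, 0.613, 0.765, 0.156]
force: [0.1, -0.0, 0.2]
grip_width: 0.0854
grip_force: 0.0
```

Request:
move_arm([
  [0, 0.4, -0.4],
  [0, 0.8, -0.8],
  [0, 1, -1],
], yaw=[0, 0, 0], grip=[1, 1, 1])

```text
t: 19.7
eef_pos: [0.8255, 0.1858, 0.4576]
orientation: [0.135, 0.61, 0.761, 0.174]
force: [0.3, 0.1, 0.3]
grip_width: 0.0853
grip_force: 0.0
```

Request:
move_arm([
  [0, 0.4, 0],
  [0, 0.8, 0],
  [0, 1, 0],
], yaw=[0, 0, 0], grip=[1, 1, 1])

```text
t: 20.08
eef_pos: [0.8596, 0.1933, 0.4424]
orientation: [0.15, 0.606, 0.757, 0.194]
force: [0.6, 0.3, -0.2]
grip_width: 0.0855
grip_force: 0.0
```

Request:
move_arm([
  [0, 0.4, -0.2],
  [0, 0.8, -0.5],
  [0, 1, -0.5],
], yaw=[0, 0, 0], grip=[1, 1, 1])

```text
t: 20.45
eef_pos: [0.8497, 0.1908, 0.4853]
orientation: [0.168, 0.601, 0.751, 0.216]
force: [0.6, -0.1, 0.4]
grip_width: 0.0853
grip_force: 0.0
```

```bash
python3 -c "from h import *;st()"
```

```text
t 20.45 q [ 0.168  0.635  0.169  0.036  1.783 -0.034] p [0.8497 0.1908 0.4853] F [ 0.6 -0.1  0.4]
[[-0.2204, 0.8299, 0.5125], [0.9754, 0.1834, 0.1224], [0.0075, 0.5269, -0.8499]] tilt 31.8
```

Request:
move_arm([
  [0, 0.4, -0.2],
  [0, 0.8, -0.5],
  [0, 1, -0.5],
], yaw=[0, 0, 0], grip=[1, 1, 1])

```text
t: 20.82
eef_pos: [0.8394, 0.1879, 0.5233]
orientation: [0.184, 0.597, 0.745, 0.236]
force: [-0.7, 0.2, -0.3]
grip_width: 0.0851
grip_force: 0.0
```

```bash
python3 - <<'E'
from h import *
plan([.4777,-.256,.23],np.pi/2+.2172)
o=get_obs()
E
```

```text
t 20.82 q [ 0.165  0.594  0.169  0.039  1.771 -0.034] p [0.8394 0.1879 0.5233] F [-0.7  0.2 -0.3]
[[-0.2203, 0.8011, 0.5565], [0.9754, 0.1765, 0.1321], [0.0076, 0.5719, -0.8203]] tilt 34.9
shift [-2.37  -3.572 -0.004] rows>= 10.289098309990493
yaw -0.0001 deg -0.0
```

Request:
move_arm([
  [-0.3, -0.1, 0],
  [-0.6, -0.2, 0],
  [-0.9, -0.4, 0],
], yaw=[0, 0, 0], grip=[1, 1, 1])

```text
t: 21.2
eef_pos: [0.8223, 0.0447, 0.4852]
orientation: [0.184, 0.597, 0.745, 0.236]
force: [1.0, -0.4, 0.2]
grip_width: 0.0854
grip_force: 0.0
```

Request:
move_arm([
  [-0.3, -0.1, 0],
  [-0.6, -0.2, 0],
  [-0.9, -0.4, 0],
], yaw=[0, 0, 0], grip=[1, 1, 1])

```text
t: 21.58
eef_pos: [0.8037, -0.0978, 0.4505]
orientation: [0.184, 0.597, 0.745, 0.236]
force: [-0.1, -0.8, 0.7]
grip_width: 0.0851
grip_force: 0.0
```

Request:
move_arm([
  [-0.2, -0.3, 0],
  [-0.4, -0.6, 0],
  [-0.57, -0.9, 0],
], yaw=[0, 0, 0], grip=[1, 1, 1])

```text
t: 21.95
eef_pos: [0.7131, -0.2052, 0.3722]
orientation: [0.184, 0.597, 0.745, 0.235]
force: [-0.1, -1.5, 0.6]
grip_width: 0.0854
grip_force: 0.0
```

Request:
move_arm([
  [0, -0.3, 0],
  [0, -0.6, 0],
  [0, -0.9, 0],
], yaw=[0, 0, 0], grip=[1, 1, 1])

```text
t: 22.32
eef_pos: [0.6046, -0.228, 0.2957]
orientation: [0.184, 0.597, 0.745, 0.235]
force: [-0.1, 0.1, -0.2]
grip_width: 0.0856
grip_force: 0.0
```

Request:
move_arm([
  [0, -0.3, 0],
  [0, -0.6, 0],
  [0, -0.97, 0],
  [0, -0.97, 0],
], yaw=[0, 0, 0, 0], grip=[1, 1, 1, 1])

```text
t: 22.82
eef_pos: [0.486, -0.2536, 0.2089]
orientation: [0.181, 0.599, 0.744, 0.235]
force: [-0.3, -1.2, 0.8]
grip_width: 0.0853
grip_force: 0.0
```

```bash
python3 - <<'E'
from h import *
plan([.4777,-.256,.081],np.pi/2+.2172)
E
```

```text
t 22.82 q [-0.866 -0.402  1.819  0.534  1.444 -1.074] p [ 0.486  -0.2536  0.2089] F [-0.3 -1.2  0.8]
[[-0.2172, 0.8062, 0.5504], [0.9761, 0.1724, 0.1327], [0.0121, 0.566, -0.8243]] tilt 34.5
shift [-0.014 -0.53   0.795] rows>= 2.2929414600126257
yaw -0.0017 deg -0.3
```

Request:
move_arm([
  [0, -0.3, 0],
  [-0.01, -0.53, 0.1],
  [-0.01, -0.53, 0.4],
  [-0.01, -0.53, 0.7],
  [-0.01, -0.53, 0.8],
  [-0.01, -0.53, 0.8],
  [-0.01, -0.53, 0.8],
], yaw=[0, 0, 0, 0, 0, 0, 0], grip=[1, 1, 1, 1, 1, 1, 1])

```text
t: 23.7
eef_pos: [0.4924, -0.2539, 0.0713]
orientation: [0.185, 0.596, 0.745, 0.235]
force: [0.6, -0.2, -0.4]
grip_width: 0.0852
grip_force: 0.0
```

```bash
python3 - <<'E'
from h import *
plan([.4777,-.256,.081],np.pi/2+.2172)
E
```

```text
t 23.7 q [-0.857 -0.329  2.012  0.571  1.207 -1.217] p [ 0.4924 -0.2539  0.0713] F [ 0.6 -0.2 -0.4]
[[-0.2204, 0.8018, 0.5555], [0.9754, 0.1782, 0.1297], [0.005, 0.5705, -0.8213]] tilt 34.8
shift [ 0.008 -0.044  0.015] rows>= 0.11393166911238056
yaw 0.0004 deg 0.1
```

Request:
move_arm([
  [0, -0.04, 0.02],
  [0, -0.04, 0.02],
  [0, -0.04, 0.02],
  [0, -0.04, 0.02],
  [0, -0.04, 0.02],
  [0, -0.04, 0.02],
  [0, -0.04, 0.02],
], yaw=[0, 0, 0, 0, 0, 0, 0], grip=[1, 0, 0, 0, 0, 0, 0], force=60)

```text
t: 24.58
eef_pos: [0.4893, -0.2536, 0.0641]
orientation: [0.184, 0.597, 0.745, 0.236]
force: [1.4, 2.6, 4.5]
grip_width: 0.0057
grip_force: 58.6
```

```bash
python3 - <<'E'
from h import *
o,M=st();print(o["grip_width"],o["eef_pos"]-.0187*M[:,2])
E
```

```text
t 24.57 q [-0.863 -0.328  2.024  0.575  1.201 -1.229] p [ 0.4893 -0.2536  0.0641] F [1.4 2.6 4.5]
[[-0.2207, 0.8019, 0.5551], [0.9753, 0.1772, 0.1317], [0.0072, 0.5705, -0.8213]] tilt 34.8
0.005733207762332242 [ 0.47888889 -0.25604984  0.07945589]
```

Request:
move_arm([
  [0, 0.1, -0.15],
  [0, 0.3, -0.43],
  [0, 0.57, -0.82],
  [0, 0.57, -0.82],
  [0, 0.57, -0.82],
], yaw=[0, 0, 0, 0, 0], grip=[0, 0, 0, 0, 0])

```text
t: 25.2
eef_pos: [0.4888, -0.2549, 0.212]
orientation: [0.183, 0.597, 0.745, 0.235]
force: [-0.4, -0.0, -2.4]
grip_width: 0.0058
grip_force: 58.9
```

```bash
cat >> h.py <<'E'
B=np.array([.6059,.0374,0]);BY=.2172
def wps(pts):
    """shifts from now to box-frame grasp points (mm)"""
    o,M=st()
    print("now box mm",(Ro.from_euler('z',-BY).apply(o["eef_pos"]-.0187*M[:,2]-B)*1e3).round(1),"w",round(float(o["grip_width"]),4))
    for p in pts: print(p,(M.T@(W(B,BY,np.array(p)*m)[0]+.0187*M[:,2]-o["eef_pos"])/.15).round(3))
E
python3 - <<'E'
from h import *
wps([(-150,20,230),(-55,20,212)])
t=get_image("top");s=get_image("scene")
cv2.imwrite("pics/c2.png",np.hstack([crop(t,340,210,90,85,4),crop(s,190,110,90,85,4)])[:,:,::-1])
E
```

```text
t 25.2 q [-0.864 -0.396  1.81   0.535  1.443 -1.076] p [ 0.4888 -0.2549  0.212 ] F [-0.4 -0.  -2.4]
[[-0.2202, 0.8039, 0.5525], [0.9754, 0.1769, 0.1314], [0.0079, 0.5679, -0.8231]] tilt 34.6
now box mm [-188.  -260.4  227.4] w 0.0058
(-150, 20, 230) [1.868 0.218 0.147]
(-55, 20, 212) [1.864 0.671 0.605]
```

View pics/c2.png

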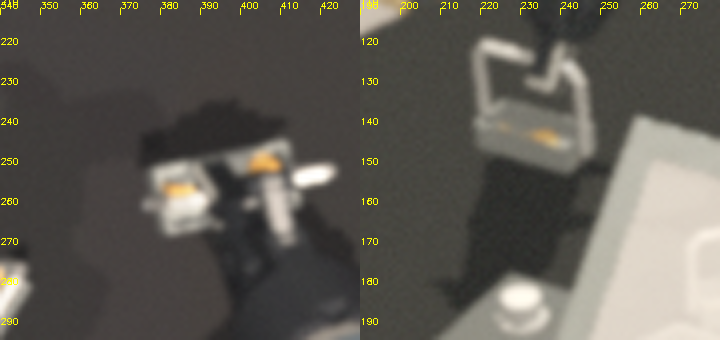

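Caddy is held upright off-centre (scene tray (223–245,135–152)), keys inside.

Request:
move_arm([
  [0.15, 0.01, 0.01],
  [0.4, 0.04, 0.02],
  [0.65, 0.07, 0.04],
  [0.93, 0.11, 0.07],
], yaw=[0, 0, 0, 0], grip=[0, 0, 0, 0])

```text
t: 25.8
eef_pos: [0.4766, -0.1133, 0.2113]
orientation: [0.181, 0.598, 0.745, 0.235]
force: [0.6, 1.0, -1.3]
grip_width: 0.0059
grip_force: 58.8
```

Request:
move_arm([
  [0.25, 0.03, 0.02],
  [0.5, 0.06, 0.04],
  [0.75, 0.08, 0.06],
  [0.88, 0.1, 0.07],
  [0.93, 0.11, 0.07],
  [0.93, 0.11, 0.07],
], yaw=[0, 0, 0, 0, 0, 0], grip=[0, 0, 0, 0, 0, 0])

```text
t: 26.55
eef_pos: [0.467, 0.0261, 0.2152]
orientation: [0.182, 0.597, 0.746, 0.234]
force: [-0.1, -1.0, -0.2]
grip_width: 0.0057
grip_force: 58.7
```

```bash
python3 - <<'E'
from h import *
wps([(-55,20,212),(-50,20,141)])
t=get_image("top");s=get_image("scene")
cv2.imwrite("pics/c3.png",np.hstack([crop(t,220,160,100,140,4),crop(s,250,80,100,140,4)])[:,:,::-1])
E
```

```text
t 26.55 q [-0.19  -0.855  2.087  0.242  1.356 -0.395] p [0.467  0.0261 0.2152] F [-0.1 -1.  -0.2]
[[-0.2215, 0.8048, 0.5507], [0.9751, 0.1778, 0.1324], [0.0086, 0.5664, -0.8241]] tilt 34.5
now box mm [-148.7   18.7  230.6] w 0.0057
(-55, 20, 212) [0.004 0.444 0.456]
(-50, 20, 141) [-0.     0.204  0.865]
```

View pics/c3.png

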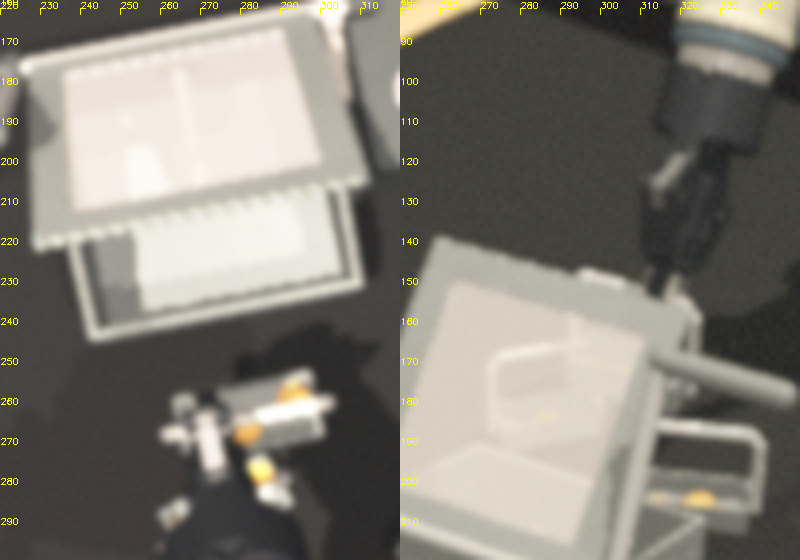

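Both keys are in the tray (top (293,257), (281,267)), lid is up, and the tool has a clear way under it. Going over the front wall and down.

Request:
move_arm([
  [0, 0.12, 0.12],
  [0, 0.26, 0.27],
  [0, 0.38, 0.4],
  [0, 0.44, 0.46],
  [0, 0.44, 0.46],
], yaw=[0, 0, 0, 0, 0], grip=[0, 0, 0, 0, 0])

```text
t: 27.28
eef_pos: [0.5585, 0.0458, 0.196]
orientation: [0.182, 0.598, 0.745, 0.234]
force: [-0.0, -0.3, -2.3]
grip_width: 0.0058
grip_force: 58.8
```

```bash
python3 - <<'E'
from h import *
wps([(-50,20,141)])
E
```

```text
t 27.27 q [-0.089 -0.559  1.951  0.196  1.179 -0.329] p [0.5585 0.0458 0.196 ] F [-0.  -0.3 -2.3]
[[-0.2194, 0.8054, 0.5506], [0.9756, 0.176, 0.1312], [0.0087, 0.5659, -0.8244]] tilt 34.5
now box mm [-55.   18.2 211.4] w 0.0058
(-50, 20, 141) [ 0.008 -0.238  0.406]
```

Request:
move_arm([
  [0, -0.06, 0.1],
  [0, -0.13, 0.22],
  [0.01, -0.2, 0.34],
  [0.01, -0.24, 0.4],
  [0.01, -0.24, 0.4],
], yaw=[0, 0, 0, 0, 0], grip=[0, 0, 0, 0, 0])

```text
t: 27.9
eef_pos: [0.5615, 0.0495, 0.1261]
orientation: [0.182, 0.597, 0.745, 0.234]
force: [-0.3, 0.1, -1.9]
grip_width: 0.006
grip_force: 58.7
```

```bash
python3 - <<'E'
from h import *
wps([(-20,20,141),(4,20,141),(4,20,112)])
# caddy bar mid in the hand, from the picture: bar right end at top px (302,261) when grasp was at box (-148.7,18.7,230.6)
g=np.array([-148.7,18.7,230.6])
for y in (35,40,44,48): print(y,proj("top",W(B,BY,np.array([g[0],g[1]-20-y,g[2]])*m)).round(1))
E
```

```text
t 27.9 q [-0.079 -0.536  2.06   0.203  1.047 -0.348] p [0.5615 0.0495 0.1261] F [-0.3  0.1 -1.9]
[[-0.2203, 0.8048, 0.5511], [0.9754, 0.1767, 0.1317], [0.0086, 0.5666, -0.824]] tilt 34.5
now box mm [-51.3  21.2 141.5] w 0.006
(-20, 20, 141) [-0.009  0.17   0.121]
(4, 20, 141) [-0.01   0.302  0.212]
(4, 20, 112) [-0.011  0.193  0.371]
35 [[296.3 260.5]]
40 [[298.4 260.1]]
44 [[300.1 259.8]]
48 [[301.9 259.4]]
```

Request:
move_arm([
  [0, 0.07, 0.05],
  [-0.01, 0.14, 0.1],
  [-0.01, 0.22, 0.155],
  [-0.01, 0.28, 0.2],
  [-0.01, 0.3, 0.21],
  [-0.01, 0.3, 0.21],
], yaw=[0, 0, 0, 0, 0, 0], grip=[0, 0, 0, 0, 0, 0])

```text
t: 28.65
eef_pos: [0.6162, 0.0603, 0.1274]
orientation: [0.183, 0.597, 0.745, 0.235]
force: [-0.1, -0.8, -2.5]
grip_width: 0.0057
grip_force: 58.8
```

```bash
python3 - <<'E'
from h import *
wps([(4,20,120),(4,20,113),(4,20,109)])
E
```

```text
t 28.65 q [-0.043 -0.361  1.933  0.187  0.991 -0.32 ] p [0.6162 0.0603 0.1274] F [-0.1 -0.8 -2.5]
[[-0.2207, 0.8037, 0.5527], [0.9753, 0.1771, 0.1319], [0.0081, 0.5681, -0.8229]] tilt 34.6
now box mm [  4.4  20.  142.8] w 0.0057
(4, 20, 120) [-0.001 -0.088  0.124]
(4, 20, 113) [-0.002 -0.115  0.162]
(4, 20, 109) [-0.002 -0.13   0.184]
```

Request:
move_arm([
  [0, -0.04, 0.06],
  [0, -0.085, 0.124],
  [0, -0.1, 0.145],
  [0, -0.113, 0.162],
  [0, -0.113, 0.162],
], yaw=[0, 0, 0, 0, 0], grip=[0, 0, 0, 0, 0])

```text
t: 29.28
eef_pos: [0.616, 0.0605, 0.0975]
orientation: [0.183, 0.597, 0.745, 0.235]
force: [1.2, 0.3, -1.0]
grip_width: 0.0056
grip_force: 58.8
```

```bash
python3 - <<'E'
from h import *
wps([(4,20,109)])
E
```

```text
t 29.27 q [-0.043 -0.342  1.973  0.195  0.934 -0.332] p [0.616  0.0605 0.0975] F [ 1.2  0.3 -1. ]
[[-0.2205, 0.8037, 0.5526], [0.9754, 0.177, 0.1318], [0.0081, 0.568, -0.823]] tilt 34.6
now box mm [  4.2  20.2 112.9] w 0.0056
(4, 20, 109) [-0.002 -0.016  0.021]
```

Request:
move_arm([
  [0, -0.008, 0.011],
  [0, -0.016, 0.022],
  [0, -0.016, 0.022],
], yaw=[0, 0, 0], grip=[0, 0, 0])

```text
t: 29.65
eef_pos: [0.6168, 0.0606, 0.095]
orientation: [0.184, 0.597, 0.745, 0.236]
force: [3.2, 0.9, 1.3]
grip_width: 0.0059
grip_force: 58.9
```

Request:
move_arm([
  [0, 0, 0],
  [0, 0, 0],
  [0, 0, 0],
  [0, 0, 0],
], yaw=[0, 0, 0, 0], grip=[0.15, 0.25, 0.35, 0.45])

```text
t: 30.15
eef_pos: [0.6158, 0.0605, 0.0933]
orientation: [0.183, 0.597, 0.745, 0.235]
force: [-1.2, -0.5, -0.0]
grip_width: 0.0385
grip_force: 0.0
```

```bash
python3 - <<'E'
from h import *
wps([(-20,20,150),(-90,20,170)])
t=get_image("top");s=get_image("scene")
cv2.imwrite("pics/d.png",np.hstack([crop(t,220,160,100,120,4),crop(s,230,120,100,120,4)])[:,:,::-1])
E
```

```text
t 30.15 q [-0.043 -0.34   1.979  0.196  0.926 -0.334] p [0.6158 0.0605 0.0933] F [-1.2 -0.5 -0. ]
[[-0.2205, 0.8039, 0.5524], [0.9753, 0.177, 0.1318], [0.0082, 0.5678, -0.8231]] tilt 34.6
now box mm [  4.   20.3 108.7] w 0.0385
(-20, 20, 150) [ 0.001  0.024 -0.317]
(-90, 20, 170) [ 0.005 -0.284 -0.692]
```

View pics/d.png

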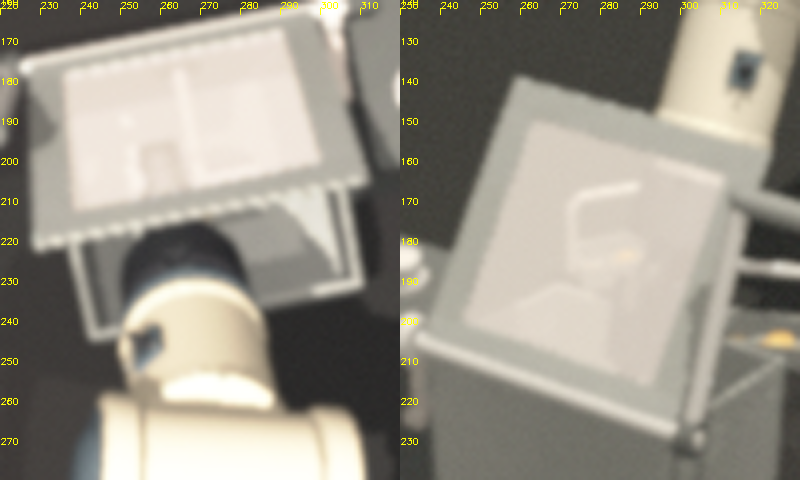

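The caddy is on the hook, dimly seen through the window; the hand is open at 38 mm. Retracting.

Request:
move_arm([
  [0, 0.005, -0.08],
  [0, 0.01, -0.16],
  [0, 0.02, -0.32],
  [0, -0.12, -0.5],
  [0, -0.28, -0.69],
  [0, -0.5, -0.9],
], yaw=[0, 0, 0, 0, 0, 0], grip=[0.45, 0.45, 0.45, 0.45, 0.45, 0.45])

```text
t: 31.0
eef_pos: [0.4799, 0.0294, 0.1638]
orientation: [0.184, 0.596, 0.745, 0.235]
force: [-0.0, -0.4, -0.4]
grip_width: 0.0384
grip_force: 0.0
```

```bash
python3 - <<'E'
from h import *
wps([(-160,-148,300),(25,-148,260)])
for n in ("top","scene"):
    im=get_image(n);cv2.imwrite(f"pics/e_{n}.png",im[:,:,::-1])
    R=np.array(CM[n]["R"])
    for th in ("caddy","caddy_handle"):
        for d in spotter.look_for(th,n): 
            X=R.T@(np.array(d["point"])-CM[n]["t"]);print(n,th,round(d["p"],2),X.round(3),"box",(Ro.from_euler('z',-BY).apply(X-B)*1e3).round(0))
E
```

```text
t 31.0 q [-0.17  -0.835  2.169  0.238  1.248 -0.402] p [0.4799 0.0294 0.1638] F [-0.  -0.4 -0.4]
[[-0.2212, 0.8024, 0.5542], [0.9752, 0.1779, 0.1317], [0.0071, 0.5696, -0.8219]] tilt 34.7
now box mm [-135.4   19.2  179.2] w 0.0384
(-160, -148, 300) [-1.108  0.323 -0.766]
(25, -148, 260) [-1.117  1.185  0.156]
top caddy 0.97 [ 0.825 -0.196  0.011] box [ 163. -275.   11.]
top caddy 0.63 [0.589 0.035 0.054] box [-17.   1.  54.]
top caddy 0.55 [ 0.387 -0.135  0.012] box [-251. -121.   12.]
top caddy_handle 0.92 [ 0.385 -0.142  0.017] box [-254. -128.   17.]
top caddy_handle 0.87 [ 0.829 -0.2    0.015] box [ 167. -280.   15.]
scene caddy 0.58 [0.386 0.028 0.021] box [-217.   38.   21.]
scene caddy 0.56 [ 0.827 -0.203  0.018] box [ 164. -282.   18.]
scene caddy_handle 0.9 [0.384 0.031 0.019] box [-218.   42.   19.]
scene caddy_handle 0.66 [ 0.829 -0.204  0.02 ] box [ 165. -284.   20.]
```

```bash
python3 - <<'E'
from h import *
for L in ((-14,42,53),(-14,-42,53),(-14,42,31),(-14,-42,31),(26,42,53),(26,-42,53),(6,42,109),(6,-42,109),(-43,0,303)): print(L,proj("top",W(B,BY,np.array(L)*m))[0].round(1),proj("scene",W(B,BY,np.array(L)*m))[0].round(1))
g=cv2.cvtColor(cv2.imread("pics/e_top.png"),6)
print("cols 244..300 step 2");print(g[206:236,244:304:3])
E
```

```text
(-14, 42, 53) [256.7 216.9] [299.1 233.8]
(-14, -42, 53) [286.3 210.9] [272.8 224.4]
(-14, 42, 31) [257.3 217.6] [298.9 239.7]
(-14, -42, 31) [286.3 211.7] [272.9 230.2]
(26, 42, 53) [254.  202.9] [292.5 242.5]
(26, -42, 53) [283.4 196.9] [265.7 232.7]
(6, 42, 109) [253.8 207.6] [296.2 222.7]
(6, -42, 109) [284.9 201.3] [268.9 213.2]
(-43, 0, 303) [270.5 215.8] [291.5 148. ]
cols 244..300 step 2
[[241 238 239 247 244 242 243 241 237 223 213 196 189 187 187 186 194 193
  216 202]
 [241 239 239 245 244 243 237 228 219 199 193 190 187 188 191 196 210 210
  225 194]
 [241 240 237 241 238 234 220 205 196 190 188 190 189 198 201 216 222 223
  225 186]
 [240 238 233 232 222 213 197 192 190 189 190 198 196 218 213 224 228 227
  228 190]
 [237 230 220 216 200 193 188 188 191 194 201 214 215 228 215 220 235 229
  230 198]
 [224 212 203 197 190 189 190 190 202 205 220 221 225 223 213 222 241 230
  231 204]
 [203 195 193 192 190 190 200 199 220 219 229 218 223 209 215 235 244 231
  231 212]
 [190 189 192 192 194 204 216 217 226 225 224 210 214 207 228 244 245 232
  232 219]
 [189 190 193 205 205
[... 1149 characters left out ...]
 231 232
  231 224]
 [119 158 159 179 240 240 239 237 234 234 229 228 228 229 229 230 230 230
  224 201]
 [117 158 156 173 238 237 235 232 229 229 226 227 229 228 228 227 223 221
  197 169]
 [112 154 150 157 231 231 230 227 225 226 226 226 228 227 222 217 195 193
  171 174]
 [105 145 139 141 224 226 226 226 225 226 225 226 225 220 197 186 163 178
  189 209]
 [ 99 134 131 132 218 225 225 225 225 224 224 218 216 191 165 167 176 202
  215 216]
 [ 97 127 130 132 217 225 226 227 224 218 213 191 187 166 166 189 210 216
  203 177]
 [ 97 126 129 131 215 225 225 225 217 192 183 161 169 182 197 211 209 187
  153 121]
 [ 99 126 129 132 208 223 217 216 191 161 163 171 191 209 204 191 164 130
  102  82]]
```

Pixel edges of the tray front match the expected hung pose (level, in place). Next is the button, with fingers shut.

Request:
move_arm([
  [0, 0.15, -0.2],
  [-0.1, 0.3, -0.4],
  [-0.4, 0.42, -0.6],
  [-0.75, 0.45, -0.63],
  [-1, 0.49, -0.66],
], yaw=[0, 0, 0, 0, 0], grip=[0, 0, 0, 0, 0])

```text
t: 31.92
eef_pos: [0.5195, -0.1191, 0.2832]
orientation: [0.182, 0.598, 0.745, 0.235]
force: [0.4, 0.4, 0.3]
grip_width: 0.0001
grip_force: 0.0
```

```bash
cat >> h.py <<'E'
def tcp(pts):
    o,M=st();print("TCP box",(Ro.from_euler('z',-BY).apply(o["eef_pos"]-B)*1e3).round(1),"w",round(float(o["grip_width"]),4))
    for p in pts: print(p,(M.T@(W(B,BY,np.array(p)*m)[0]-o["eef_pos"])/.15).round(3))
E
python3 - <<'E'
from h import *
tcp([(-40,-150,260),(31,-150,225),(31,-150,200),(31,-150,190)])
E
```

```text
t 31.93 q [-0.552 -0.54   1.785  0.416  1.455 -0.725] p [ 0.5195 -0.1191  0.2832] F [0.4 0.4 0.3]
[[-0.2197, 0.8049, 0.5512], [0.9755, 0.1757, 0.1322], [0.0096, 0.5668, -0.8238]] tilt 34.5
TCP box [-118.1 -134.2  283.2] w 0.0001
(-40, -150, 260) [-0.109  0.342  0.421]
(31, -150, 225) [-0.113  0.599  0.882]
(31, -150, 200) [-0.115  0.505  1.019]
(31, -150, 190) [-0.115  0.467  1.074]
```

Request:
move_arm([
  [-0.11, 0.15, 0.15],
  [-0.11, 0.34, 0.42],
  [-0.11, 0.5, 0.7],
  [-0.11, 0.6, 0.88],
  [-0.11, 0.54, 0.96],
  [-0.11, 0.54, 0.96],
], yaw=[0, 0, 0, 0, 0, 0], grip=[0, 0, 0, 0, 0, 0])

```text
t: 32.67
eef_pos: [0.6661, -0.0993, 0.2077]
orientation: [0.18, 0.597, 0.746, 0.234]
force: [-1.0, 0.5, -0.5]
grip_width: 0.0002
grip_force: 0.0
```

```bash
python3 - <<'E'
from h import *
tcp([(31,-150,200),(31,-150,190),(31,-150,180)])
E
```

```text
t 32.67 q [-0.361 -0.179  1.639  0.35   1.19  -0.63 ] p [ 0.6661 -0.0993  0.2077] F [-1.   0.5 -0.5]
[[-0.2211, 0.8066, 0.5482], [0.9752, 0.1766, 0.1335], [0.0109, 0.5641, -0.8257]] tilt 34.3
TCP box [  29.3 -146.4  207.7] w 0.0002
(31, -150, 200) [-0.024 -0.02   0.048]
(31, -150, 190) [-0.025 -0.057  0.103]
(31, -150, 180) [-0.026 -0.095  0.158]
```

Request:
move_arm([
  [-0.02, -0.02, 0.05],
  [-0.02, -0.04, 0.076],
  [-0.02, -0.04, 0.076],
], yaw=[0, 0, 0], grip=[0, 0, 0])

```text
t: 33.05
eef_pos: [0.6685, -0.1024, 0.1985]
orientation: [0.183, 0.597, 0.745, 0.235]
force: [-1.4, 0.6, -0.1]
grip_width: -0.0
grip_force: 0.0
```

Request:
move_arm([
  [0, -0.02, 0.03],
  [0, -0.04, 0.055],
  [0, -0.05, 0.07],
  [0, -0.05, 0.07],
], yaw=[0, 0, 0, 0], grip=[0, 0, 0, 0])

```text
t: 33.55
eef_pos: [0.669, -0.1022, 0.1866]
orientation: [0.183, 0.597, 0.745, 0.235]
force: [-2.6, -0.5, 4.9]
grip_width: -0.0
grip_force: 2.1
```

Request:
move_arm([
  [0, -0.02, 0.03],
  [0, -0.04, 0.055],
  [0, -0.05, 0.07],
  [0, -0.05, 0.07],
  [0, -0.05, 0.07],
  [0, -0.05, 0.07],
  [0, -0.05, 0.07],
  [0, -0.05, 0.07],
  [0, -0.05, 0.07],
  [0, -0.05, 0.07],
], yaw=[0, 0, 0, 0, 0, 0, 0, 0, 0, 0], grip=[0, 0, 0, 0, 0, 0, 0, 0, 0, 0])

```text
t: 34.8
eef_pos: [0.6697, -0.1023, 0.1785]
orientation: [0.186, 0.596, 0.745, 0.236]
force: [-10.2, -1.0, 16.3]
grip_width: -0.0
grip_force: 8.0
```

```bash
cat > lid.py <<'E'
from h import *
im=get_image("top");cv2.imwrite("pics/f.png",im[:,:,::-1]);a=cv2.cvtColor(im,cv2.COLOR_RGB2GRAY).astype(float)
def lidtop(a,ang):  # brightness across predicted front edge, 3px inside / 4px outside
    P=[proj("top",W(B,BY,np.array(lidpt((-85,y,115),ang))*m))[0] for y in (60,20,-20,-60)]
    return [(round(float(a[int(v-3),int(u)])),round(float(a[int(v+4),int(u)]))) for u,v in P]
for ang in (0,.2,1.15): print(ang,lidtop(a,ang))
E
python3 - <<'E'
from lid import *
tcp([])
n="scene";get_image(n)
for n in ("top","scene"):
  R=np.array(CM[n]["R"])
  for th in ("lever_grip","lid"):
    for d in spotter.look_for(th,n)[:2]: print(n,th,round(d["p"],2),(R.T@(np.array(d["point"])-CM[n]["t"])).round(3))
E
```

```text
0 [(209, 56), (211, 56), (183, 54), (178, 53)]
0.2 [(181, 54), (181, 54), (154, 53), (137, 48)]
1.15 [(201, 204), (238, 237), (239, 239), (210, 234)]
t 34.85 q [-0.365 -0.169  1.686  0.364  1.125 -0.66 ] p [ 0.6697 -0.1023  0.1785] F [-10.9   0.9  15. ]
[[-0.2207, 0.7995, 0.5587], [0.9753, 0.1781, 0.1304], [0.0048, 0.5737, -0.819]] tilt 35.0
TCP box [  32.2 -150.2  178.5] w 0.0003
top lever_grip 0.92 [0.612 0.046 0.156]
top lid 0.82 [0.613 0.041 0.156]
scene lever_grip 0.8 [0.634 0.044 0.164]
scene lid 0.71 [0.635 0.046 0.166]
```

Request:
move_arm([
  [0, -0.008, 0.012],
  [0, -0.008, 0.012],
  [0, -0.008, 0.012],
  [0, -0.008, 0.012],
  [0, -0.008, 0.012],
  [0, -0.008, 0.012],
], yaw=[0, 0, 0, 0, 0, 0], grip=[0, 0, 0, 0, 0, 0])

```text
t: 35.85
eef_pos: [0.6699, -0.1024, 0.1784]
orientation: [0.187, 0.595, 0.745, 0.237]
force: [-16.5, 1.3, 21.9]
grip_width: 0.0003
grip_force: 10.9
```

```bash
cat > edge.py <<'E'
from h import *
def edges(a):
    out=[]
    for u in range(250,310,10):
        c=a[225:260,u];k=np.argmax(-np.diff(c));out.append(225+k)
    return out
def bar(a): # lever grip bar centre rows at some columns
    return [float(np.round((np.arange(215,262)*np.clip(a[215:262,u]-90,0,None)).sum()/np.clip(a[215:262,u]-90,0,None).sum(),1)) for u in (204,208,212,216,220)]
E
python3 - <<'E'
from edge import *
get=lambda f:cv2.cvtColor(cv2.imread(f),6).astype(float)
cv2.imwrite("pics/g_top.png",get_image("top")[:,:,::-1]);cv2.imwrite("pics/g_scene.png",get_image("scene")[:,:,::-1])
for f in ("pics/top0.png","pics/f.png","pics/g_top.png"): print(f,edges(get(f)),bar(get(f)))
for ang in (0,.1,.2):
    print(ang,[proj("top",W(B,BY,np.array(lidpt(L,ang))*m))[0].round(1).tolist() for L in ((-85,90,115),(-85,-90,115),(-65,176,178))],[proj("scene",W(B,BY,np.array(lidpt(L,ang))*m))[0].round(1).tolist() for L in ((-85,-90,115),(-65,150,178))])
s0,s1=get("pics/scene0.png"),get("pics/g_scene.png")
for u in (342,346,350): print(u,"scene0 bar",178+int(np.argmax(s0[178:215,u])),"now",178+int(np.argmax(s1[178:215,u])),s1[178:215,u].astype(int).tolist())
E
```

```text
pics/top0.png [np.int64(246), np.int64(244), np.int64(242), np.int64(240), np.int64(238), np.int64(236)] [244.8, 239.9, 239.1, 238.3, 237.5]
pics/f.png [np.int64(243), np.int64(241), np.int64(239), np.int64(237), np.int64(235), np.int64(233)] [245.0, 242.0, 241.1, 240.3, 239.6]
pics/g_top.png [np.int64(243), np.int64(241), np.int64(239), np.int64(237), np.int64(235), np.int64(233)] [245.0, 242.0, 241.1, 240.3, 239.6]
0 [[242.3, 245.1], [310.0, 231.2], [203.6, 243.7]] [[270.0, 189.0], [346.1, 199.8]]
0.1 [[242.0, 247.0], [310.9, 232.8], [202.2, 243.1]] [[270.8, 183.2], [346.4, 195.5]]
0.2 [[241.5, 248.2], [311.7, 233.8], [200.7, 242.0]] [[271.3, 177.6], [346.5, 191.4]]
342 scene0 bar 190 now 199 [71, 69, 71, 68, 68, 72, 70, 69, 71, 69, 70, 74, 87, 97, 93, 85, 83, 82, 96, 139, 173, 182, 172, 149, 127, 101, 81, 68, 65, 65, 65, 64, 62, 61, 64, 64, 66]
346 scene0 bar 191 now 200 [68, 71, 71, 71, 70, 70, 70, 70, 70, 72, 67, 71, 70, 70, 71, 69, 69, 67, 67, 79, 126, 167, 181, 176, 156, 132, 107, 86, 70, 66, 61, 65, 65, 65, 62, 65, 64]
350 scene0 bar 193 now 201 [70, 72, 69, 69, 72, 70, 70, 71, 71, 69, 70, 70, 70, 70, 69, 69, 64, 61, 63, 63, 75, 112, 159, 180, 179, 162, 139, 114, 91, 76, 66, 66, 65, 62, 65, 64, 66]
```

Lid fully shut (grip bar dropped 9 px in scene, edge −3 px in top: angle ≈ 0) and steady. Lifting the hand away.

Request:
move_arm([
  [0, 0.08, -0.12],
  [0, 0.2, -0.3],
  [0, 0.35, -0.52],
  [-0.1, 0.2, -0.8],
  [-0.3, 0, -1],
  [-0.3, 0, -1],
  [-0.3, 0, -1],
], yaw=[0, 0, 0, 0, 0, 0, 0], grip=[0, 0, 0, 0, 0, 0, 0])

```text
t: 36.83
eef_pos: [0.5955, -0.1656, 0.2929]
orientation: [0.182, 0.597, 0.745, 0.235]
force: [0.1, 0.1, -0.1]
grip_width: -0.0002
grip_force: 0.0
```

```bash
python3 - <<'E'
from edge import *
tcp([])
im=get_image("top");cv2.imwrite("pics/h_top.png",im[:,:,::-1]);cv2.imwrite("pics/h_scene.png",get_image("scene")[:,:,::-1])
a=cv2.cvtColor(cv2.imread("pics/h_top.png"),6).astype(float);print(edges(a),bar(a))
for n in ("top","scene"):
  R=np.array(CM[n]["R"])
  for th in ("caddy","kettlebell","tumbler","grip_trainer","carabiner"):
    for d in spotter.look_for(th,n)[:4]:
      if d["p"]>.4:
        X=R.T@(np.array(d["point"])-CM[n]["t"]);print(n,th,round(d["p"],2),X.round(3),"box",(Ro.from_euler('z',-BY).apply(X-B)*1e3).round(0))
E
```

```text
t 36.83 q [-0.551 -0.289  1.584  0.419  1.409 -0.745] p [ 0.5955 -0.1656  0.2929] F [ 0.1  0.1 -0.1]
[[-0.22, 0.8044, 0.5519], [0.9755, 0.176, 0.1323], [0.0092, 0.5674, -0.8234]] tilt 34.6
TCP box [ -53.9 -196.   292.9] w -0.0002
[np.int64(243), np.int64(241), np.int64(239), np.int64(237), np.int64(235), np.int64(233)] [245.3, 242.0, 241.1, 240.3, 239.6]
top caddy 0.97 [ 0.386 -0.135  0.01 ] box [-252. -121.   10.]
top caddy 0.95 [0.391 0.019 0.009] box [-214.   28.    9.]
top caddy 0.68 [ 0.828 -0.197  0.011] box [ 166. -277.   11.]
top kettlebell 0.94 [ 0.699 -0.362  0.087] box [   4. -410.   87.]
top tumbler 0.79 [0.454 0.416 0.063] box [-67. 402.  63.]
top grip_trainer 0.94 [0.426 0.248 0.022] box [-130.  245.   22.]
top carabiner 0.62 [0.655 0.394 0.013] box [124. 337.  13.]
scene caddy 0.74 [0.634 0.046 0.164] box [ 29.   2. 164.]
scene caddy 0.69 [0.393 0.024 0.023] box [-211.   33.   23.]
scene caddy 0.6 [ 0.827 -0.202  0.015] box [ 165. -281.   15.]
scene caddy 0.59 [ 0.386 -0.14   0.019] box [-253. -126.   19.]
scene kettlebell 0.75 [ 0.728 -0.357  0.085] box [  34. -411.   85.]
scene tumbler 0.78 [0.472 0.402 0.066] box [-52. 385.  66.]
scene grip_trainer 0.64 [0.439 0.255 0.023] box [-116.  249.   23.]
scene carabiner 0.58 [0.664 0.392 0.007] box [133. 334.   7.]
```

Everything else is in place, the lid is shut, and the hand is clear.

```bash
python3 -c "
from rig import ticket
print(ticket.finish_job())"
```

```text
the job is handed in; nothing more can be done
None
```

The caddy hangs on the hook, level as far as the camera showed before I shut the lid; the lid is fully shut, the hand is clear, the other things stayed put, and I handed the job in at about 37 s.

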